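Right the tipped sample jar and hold the carrier's keeper bar for fastening

ROBOT

A 7-joint arm with a two-finger parallel gripper is mounted at the origin on the work surface. World frame = base frame: x ahead of the robot, y to its left, z up, the work surface at z = 0. Lengths are in m, angles in rad, forces in N, time in s.
With the tool pointing down it reaches from about 0.425 to 1.025 m from the base axis. Payload 9.4 kg.
Tool frame: the origin (TCP) lies on the centre line of the jaws, within the pads' length; the fingertips stand 22 mm ahead of it and the grasp point (between the pads) lies 3 mm ahead of it; z points along the fingers, x is the direction in which the jaws open and shut, and the axes are right-handed (so a half turn about z gives the same grasp; the last joint's range is limited). The gripper opens to 93 mm and grips with 3 to 60 N. Pads are 15 mm wide; open, the fingers measure 128 mm over their backs; the gripper's body (75 mm by 188 mm) begins 65 mm behind the grasp point.
Start: joints at [1.228, 0.599, -0.003, 1.599, 0.002, 0.943, -0.08], TCP at [0.19, -0.7, 0.241] pointing down, gripper open.
Joint ranges: [-2.57, 2.57], [-0.35, 1.97], [-1.29, 1.29], [0.11, 2.56], [-1.05, 4.19], [0.11, 1.86], [-2.63, 2.63]. Speed limits (rad/s): [2.22, 2.22, 3.01, 3.01, 3.14, 3.14, 3.14].

INTERFACE

Orientations are given as a unit quaternion [w, x, y, z].
In Python, from station import bot, fingers, planner, monitor, snapshot, ticket gives the robot as it stands. Calls block until the motion is done:
- bot.move_to(position, orientation): joint-space move of the TCP to a pose.
- bot.line_to(position, frame=None, feed=0.15): straight line of the TCP; frame=None keeps the orientation; feed is the mean speed in m/s.
- bot.movej(angles): joint-space move.
- fingers.open_gripper() and fingers.clamp(): open the fingers fully, or close them until they stop; the grip force is fixed at half the most.
- bot.sleep(seconds).
- planner.ik(position, orientation): joint angles nearest the present ones, or None.
- monitor.state(): the state.
- snapshot(name): name is "scene" or "side" or "wrist"; returns a dict with "frame" (480x640x3 uint8, blue, green, red), "K" (3x3 intrinsics, pixels), "xyz" and "attitude" of the camera in the world; the wrist camera has in their place "T_tool_cam" (4x4, takes a point from camera to tool coordinates, whose origin is the TCP and whose axes are the tool frame's). Camera axes: x right, y up, looking along -z (the intrinsics and any distortion apply to the point x, -y, -z); pixel columns grow to the right and rows downward; lengths in m; the calibration is good to about 2 mm. The wrist camera is an equidistant fisheye: a pixel r from the principal point sees the ray r / f radians off the axis. A picture is of the moment at which its call begins: read the wrist's pose just before it. There is no depth.
A pose or a line that the arm cannot do raises bot.MotionError and nothing moves.
- ticket.close_job(): hands the job in, once; it reports no verdict.
The state is a dict: "time": time; "joint_pos": joint angles; "joint_velocities": joint speeds; "effort": joint torques, N m; "eef_pos": TCP position; "orientation": TCP orientation; "force": force on the tool from outside, world axes, zero at the start; "moment": the same for the moment, N m; "finger_gap": opening from 0.0 (shut) to 1.0 (fully open).
Only numpy, scipy, OpenCV 4.12 (cv2) and the standard library are available. Lean on these libraries where they do the work, as an engineer would, in place of code of your own. Each camera call takes 0.05 s, during which the arm holds its last target. There are 200 camera calls.

TASK

One amber sample jar has tipped over in the carrier's lane: stand it upright, cap up, on the carrier in the gap between its two standing neighbours and let go of it. Then take the loose aluminium keeper bar, set it square and centred along the carrier's open front, low against the bench, and press it against both red sprung buffers with a steady push of about 12 N, never slamming it, so that a colleague can put the screws in; finish while still holding it pressed there. Leave the two standing jars and the box of pipette tips where they are.

Things in the scene. Friction and masses are not known exactly. Their poses are not given: they have to be found in the camera images.
- carrier: Grey bottle carrier fixed to the bench. Origin on the bench under the lane's middle (the gap); x to the back, y left along the lane, z up. Plate x -55 (open front edge) to 75, y -185 to 185, top at z 6 mm; rim 8 thick up to z 26 at back and both ends. On the front edge at y +70 and -70: dark guide blocks (x -55 to -25, 26 wide, top z 32), each with a red buffer sticking out 18 mm forward.
- jar: Tipped jar: amber glass, blue screw cap, paper label, 120 g (+-30 %), lying on the carrier plate mid-lane, within 20 deg of the lane, cap towards +y (left). Body 44 mm dia, 56 tall; cap 40 dia from 59 to 75; height 75. Origin at the centre of its underside (its flat end), z along the jar to the cap. Centre of mass about 35 mm from the underside.
- jar_left: Standing jar like the tipped one (44 x 75 mm), on the carrier's lane near carrier y = +140; origin at the centre of its underside, z up. To be left alone.
- jar_right: Standing jar like the tipped one (44 x 75 mm), on the carrier's lane near carrier y = -140; origin at the centre of its underside, z up. To be left alone.
- keeper: Keeper bar: aluminium, 20 (x, thick) x 200 (y, long) x 50 (z, high) mm, about 300 g, standing loose on its long 20 mm edge on the bench in front of the carrier, at left or right, black grip patch at its middle, dark screw holes near the ends. Origin at the centre of its underside, y along its length, z up; both faces alike.
- tip_box: Orange box of pipette tips with white top, 80 (x) x 110 (y) x 44 mm (50 with the tips), loose on the bench at the other side from the keeper bar; origin at the centre of its underside. To be left alone.
- buffer_left_tip (a point): Centre of the front face of the left red buffer (disc of 16 mm diameter), at carrier x = -73, y = +70, z = 20 mm when free; it moves with the buffer.
- buffer_right_tip (a point): Same for the right red buffer, at carrier x = -73, y = -70, z = 20 mm when free.
- buffer_left (a joint): How far the left buffer is pushed in along carrier +x (m): 0 free, 0.014 at its hard stop. Spring of 0.8 N per mm without preload; so 12 N shared evenly over both buffers is 7.5 mm each.
- buffer_right (a joint): Same for the right buffer.

How it is judged:
On the way:
1. the tipped jar stands upright on the carrier between its neighbours, let go (angle between jar's own z axis and vertical below 0.12 rad and x of jar in the frame of carrier between -0.036 and 0.048 m and y of jar in the frame of carrier between -0.1 and 0.1 m and z of jar in the frame of carrier below 0.012 m and linear speed of jar below 0.02 m/s and contact force between each of the arm, the fingers and jar below 0.1 N), for 0.3 s.
At the end, for the whole second after the job is handed in: Jar upright (7 deg) on the plate in the gap, untouched; fingers hold the keeper at most 12 mm above the bench, upright and square (4 deg), centred (25 mm), at rest, pressing the carrier with 6 to 18 N, both buffers in over 1.5 mm; standing jars within 20 mm, tip box within 30 mm of their starts (all of step 1 and contact force between keeper and carrier between 6 and 18 N and value of joint each of buffer_left, buffer_right above 0.0015 m and angle between the y axis of keeper and the y axis of carrier, either way round below 0.07 rad and angle between keeper's own z axis and vertical below 0.08 rad and y of keeper in the frame of carrier between -0.025 and 0.025 m and height (world z) of keeper between -0.004 and 0.012 m and linear speed of keeper below 0.01 m/s and contact force between the fingers and keeper above 2 N and distance of each of jar_left, jar_right from where it was at the start of the episode below 0.02 m and angle between each of jar_left, jar_right's own z axis and vertical below 0.12 rad and distance of tip_box from where it was at the start of the episode below 0.03 m); the arm keeps its last pose, push and grip.
It fails at once if a standing jar knocked over or pushed away (angle between any of jar_left, jar_right's own z axis and vertical above 0.5 rad or distance of any of jar_left, jar_right from where it was at the start of the episode above 0.025 m).
It fails at once if tip box pushed away (distance of tip_box from where it was at the start of the episode above 0.035 m).
It fails at once if keeper slammed or pressed on the carrier with more than 30 N (contact force between keeper and carrier above 30 N).
It also fails if it takes over 69 s, if anything falls off the work surface, if the arm or the gripper's body presses on something with over 40 N, if the wrist force passes 120 N, or if a joint passes its speed limit or range.

## Working session

There is one attempt and no reset: what is moved stays moved. The work goes in short steps, each a Python script; the robot and the scene stay as the last script left them, time stands still between calls to the robot, and variables do not carry over. Pictures are saved under pics/ and viewed, about 8 in all and at most 12, crops included, and the job is handed in when it is done.

```bash
ls; mkdir -p pics
python3 - <<'E'
from station import bot, fingers, planner, monitor, snapshot, ticket
import cv2,pickle
s=monitor.state();print({k:s[k] for k in('time','eef_pos','orientation','force','finger_gap')})
d={}
for n in('scene','side'):
    d[n]=snapshot(n);cv2.imwrite(f'pics/{n}0.png',d[n]['frame']);print(n,d[n]['K'],d[n]['xyz'],d[n]['attitude'],[k for k in d[n]])
pickle.dump(d,open('d0.pkl','wb'))
E
```

```text
pics
{'time': 0.0, 'eef_pos': array([ 0.19031587, -0.69912428,  0.23978196]), 'orientation': array([-3.92278832e-04,  7.94575269e-01, -6.07165206e-01, -6.33099348e-04]), 'force': array([-0.4793547 ,  0.01300832, -0.56673011]), 'finger_gap': 0.9986683639646854}
scene [[522.44914759   0.         321.31581934]
 [  0.         522.44914759 241.59283109]
 [  0.           0.           1.        ]] [ 0.87432056 -0.28538386  0.66779353] [0.87669941 0.2792979  0.10991294 0.37591218] ['frame', 'K', 'xyz', 'attitude']
side [[450.98546924   0.         316.3799604 ]
 [  0.         450.98546924 241.30895417]
 [  0.           0.           1.        ]] [0.35776128 0.40025329 0.5257069 ] [-0.24463978 -0.09019152  0.36828745  0.89240194] ['frame', 'K', 'xyz', 'attitude']
```

View pics/scene0.png

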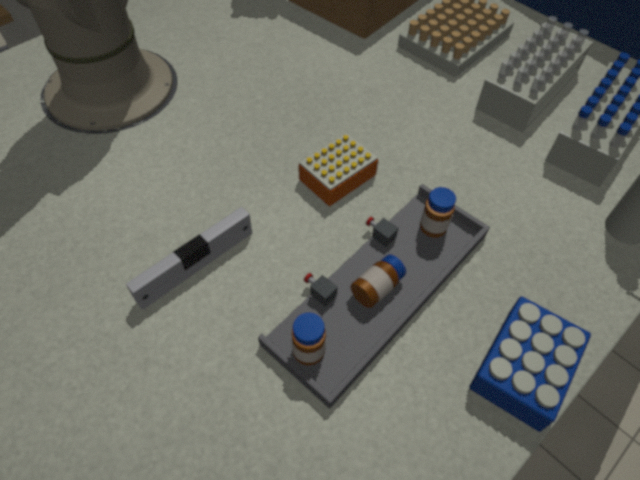

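View pics/side0.png

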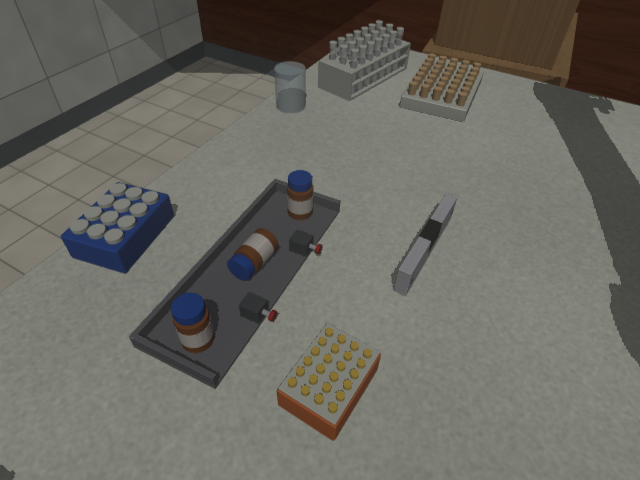

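```bash
cat > h.py <<'E'
import numpy as np, cv2
from scipy.spatial.transform import Rotation as R
def q2R(q): return R.from_quat([q[1],q[2],q[3],q[0]])
def R2q(r): q=r.as_quat(); return np.array([q[3],q[0],q[1],q[2]])
def ray(c,uv):
    K=c['K'];d=np.array([(uv[0]-K[0,2])/K[0,0],-(uv[1]-K[1,2])/K[1,1],-1.]);return q2R(c['attitude']).apply(d)
def onz(c,uv,z):
    d=ray(c,uv);o=np.array(c['xyz']);return o+d*(z-o[2])/d[2]
def tri(c1,u1,c2,u2):
    o1,o2=np.array(c1['xyz']),np.array(c2['xyz']);d1,d2=ray(c1,u1),ray(c2,u2);d1/=np.linalg.norm(d1);d2/=np.linalg.norm(d2)
    t=np.linalg.lstsq(np.c_[d1,-d2],o2-o1,rcond=None)[0];p,q=o1+t[0]*d1,o2+t[1]*d2
    return (p+q)/2,np.linalg.norm(p-q)
def blobs(m,amin,amax=1e9):
    n,l,s,c=cv2.connectedComponentsWithStats(m.astype(np.uint8));return [(s[i,4],c[i],s[i,:4],l==i) for i in range(1,n) if amin<s[i,4]<amax]
E
python3 - <<'E'
from h import *
import pickle
np.set_printoptions(precision=4,suppress=True)
d=pickle.load(open('d0.pkl','rb'))
for n in d:
    c=d[n];f=c['frame'];hsv=cv2.cvtColor(f,cv2.COLOR_BGR2HSV);H,S,V=[hsv[...,i].astype(int) for i in range(3)]
    print(n)
    for nm,m,z,a in(('red',((H<5)|(H>174))&(S>150)&(V>70),.02,8),('blue',(H>100)&(H<125)&(S>150)&(V>50),.081,100),('amber',(H>5)&(H<18)&(S>130)&(V>50),.028,40),('black',(V<45)&(S<90),.05,80)):
        for A,ce,bb,_ in blobs(m,a,6000): print(nm,A,ce,bb,onz(c,ce,z), onz(c,ce,.028) if nm=='blue' else '')
for n,box in(('scene',(110,190,280,310)),('side',(380,180,470,300))):
    x0,y0,x1,y1=box;g=d[n]['frame'][y0:y1,x0:x1];cv2.imwrite(f'pics/k_{n}.png',cv2.resize(g,None,fx=4,fy=4,interpolation=cv2.INTER_CUBIC))
a=cv2.imread('pics/k_scene.png');b=cv2.imread('pics/k_side.png');o=np.zeros((480,800,3),np.uint8)
a=cv2.resize(a,None,fx=.66,fy=.66);o[:a.shape[0],:a.shape[1]]=a;o[:b.shape[0],448:448+b.shape[1]]=b[:, :352];cv2.imwrite('pics/k.png',o);print(a.shape,b.shape)
E
```

```text
scene
red 12 [369.     220.1667] [367 218   5   6] [0.5777 0.1188 0.02  ] 
red 18 [307.4444 276.5   ] [305 274   6   7] [ 0.5867 -0.021   0.02  ] 
blue 602 [604.3472  84.0698] [580  51  51  66] [0.6836 0.6038 0.081 ] [0.6663 0.6842 0.028 ]
blue 552 [620.3605  95.3134] [599  58  41  68] [0.7178 0.5967 0.081 ] [0.7037 0.6764 0.028 ]
blue 280 [630.075  118.4107] [619 100  21  35] [0.7578 0.5541 0.081 ] [0.7473 0.63   0.028 ]
blue 459 [441.5599 199.1373] [429 188  26  24] [0.6518 0.1864 0.081 ] [0.6317 0.229  0.028 ]
blue 196 [395.699  264.2653] [384 255  21  22] [0.6806 0.0527 0.081 ] [0.6631 0.0833 0.028 ]
blue 2828 [516.9678 384.5849] [471 298 119 133] [0.8867 0.0312 0.081 ] [0.8878 0.0598 0.028 ]
blue 727 [308.1582 328.1389] [294 313  30  31] [ 0.6684 -0.0956  0.081 ] [ 0.6498 -0.0785  0.028 ]
blue 101 [548.901  358.3168] [543 350  12  17] [0.8948 0.0863 0.081 ] [0.8966 0.1199 0.028 ]
blue 105 [516.7333 364.6095] [511 356  12  17] [0.8727 0.0515 0.081 ] [0.8725 0.082  0.028 ]
blue 110 [539.6909 378.2   ] [534 370  12  18] [0.9007 0.057  0.081 ] [0.9031 0.0879 0.028 ]
amber 1101 [336.
[... 2177 characters left out ...]
0.0478 0.028 ] 
amber 293 [192.0614 326.0137] [173 307  35  28] [0.6565 0.1893 0.028 ] 
amber 88 [196.8636 348.2614] [183 343  26   9] [0.6294 0.2114 0.028 ] 
amber 1411 [324.613  408.1226] [277 354 104  86] [0.4543 0.1968 0.028 ] 
black 540 [187.4815  56.2204] [166  41  43  30] [ 1.1763 -0.3954  0.05  ] 
black 178 [239.0562  53.8202] [210  43  52  23] [ 1.0792 -0.4747  0.05  ] 
black 317 [431.0505 230.8801] [420 219  22  32] [ 0.4472 -0.1194  0.05  ] 
black 483 [170.8634 328.0062] [139 278  81 107] [0.6636 0.2142 0.05  ] 
black 251 [211.9323 312.8446] [204 299  15  41] [0.6349 0.1704 0.05  ] 
black 220 [253.35   312.8318] [240 301  29  22] [0.5899 0.1433 0.05  ] 
(317, 449, 3) (480, 360, 3)
```

View pics/k.png

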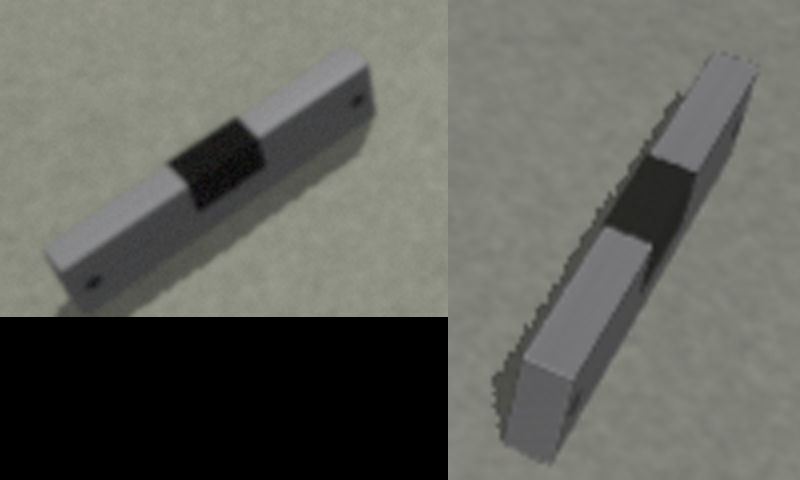

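Scene view: left and right jars at (441,199) and (308,328), tipped jar cap at (396,264), red buffers at (369,220) and (307,276). The keeper's black patch is at (193,252) and the tip box is near (338,168). The crop gives the keeper's top corners, which I'll triangulate, and then check IK for the jar plan.

```bash
cat >> h.py <<'E'
YAW=np.radians(3.7);C0=np.array([.657,.0527,0]);RC=R.from_euler('z',YAW)
def cw(x,y,z): return C0+RC.apply([x,y,z])
def toc(p): return RC.inv().apply(np.array(p)-C0)
def ori(tz,tx): tx=np.array(tx,float);tz=np.array(tz,float);return R.from_matrix(np.c_[tx,np.cross(tz,tx),tz])
UP=np.array([0,0,1.])
def jarori(j,th,placed,s):  # j: horizontal jar axis dir to cap
    tz=(np.cos(th)*j-np.sin(th)*UP) if placed else (-np.cos(th)*UP-np.sin(th)*j)
    return ori(tz,s*np.cross(j,UP))
E
python3 - <<'E'
from h import *
import pickle
from station import planner,monitor
np.set_printoptions(precision=4,suppress=True)
d=pickle.load(open('d0.pkl','rb'));S,T=d['scene'],d['side']
s=lambda u,v:(110+u/2.64,190+v/2.64); t=lambda u,v:(380+(u-448)/4,180+v/4)
P=[]
for a,b in(((45,245),(525,360)),): pass
# corners: robot-side/far-side x end
prs={'R-end back':((62,268),(712,53)),}
for n,uv in(('L front',(352,48)),('L back',(372,68)),('R front',(45,245)),('R back',(62,268))): print('scene',n,onz(S,s(*uv),.05))
for n,uv in(('R back',(712,53)),('R front',(758,68)),('L back',(525,360)),('L front',(573,378))): print('side',n,onz(T,t(*uv),.05))
for n,z in(('jarL',0),('jarR',0)): pass
j=RC.apply([0,1,0])
q=monitor.state()['joint_pos'];print(q)
for th in(35,45,55):
  for sg in(1,-1):
    th_=np.radians(th)
    o1=jarori(j,th_,False,sg);o2=jarori(j,th_,True,sg)
    for nm,o,p in(('pk',o1,cw(-.004,-.008,.028)),('pkup',o1,cw(-.004,-.008,.2)),('pl',o2,cw(0,.02,.04)),('plup',o2,cw(0,.02,.2))):
        r=planner.ik(p-o.apply([0,0,.003]),R2q(o));print(th,sg,nm,None if r is None else np.array(r))
for sg in(1,-1):
    o=ori(-UP,sg*RC.apply([1,0,0]));r=planner.ik(cw(-.083,0,.037),R2q(o));print('keep',sg,r)
E
```

```text
scene L front [ 0.4463 -0.0217  0.05  ]
scene L back [ 0.4652 -0.0225  0.05  ]
scene R front [ 0.4395 -0.2181  0.05  ]
scene R back [ 0.4571 -0.2192  0.05  ]
side R back [ 0.4573 -0.2188  0.05  ]
side R front [ 0.4377 -0.2194  0.05  ]
side L back [ 0.458  -0.0207  0.05  ]
side L front [ 0.4405 -0.0217  0.05  ]
[ 1.2283  0.6    -0.0026  1.6     0.0018  0.9429 -0.0798]
35 1 pk [-0.4121  0.8818 -0.0194  1.8423  0.8188  0.8508 -1.0489]
35 1 pkup [-0.3839  0.6502 -0.0634  1.7827  0.696   1.0812 -0.8279]
35 1 pl [ 0.6083  1.1057 -0.6992  1.761  -0.4866  0.7182  0.6464]
35 1 plup [ 0.694   0.9278 -0.8665  1.7437 -0.4003  0.8494  0.3917]
35 -1 pk [ 0.1872  1.1817 -1.1059  1.8002  1.3646  1.6593  1.7458]
35 -1 pkup [ 0.1934  0.9063 -1.102   1.7429  1.1441  1.6644  1.94  ]
35 -1 pl [ 0.3082  0.9962 -0.1856  1.7826 -0.9894  0.9732 -2.0589]
35 -1 plup [ 0.152   0.7675  0.0666  1.7827 -1.0418  1.2393 -2.1645]
45 1 pk [-0.5271  0.9457  0.0726  1.8131  0.8348  0.9501 -1.1063]
45 1 pkup [-0.5905  0.7141  0.1739  1.7825  0.6913  1.1015 -0.8401]
45 1 pl [ 0.5576  1.0303 -0.6919  1.795  -0.334   0.6218
[... 320 characters left out ...]
7971 -0.9922  1.1626 -2.2296]
55 1 pk [-0.6514  1.0285  0.2009  1.7794  0.8084  1.0222 -1.1192]
55 1 pkup [-0.7696  0.8127  0.3999  1.7793  0.668   1.1091 -0.8299]
55 1 pl [ 0.475   0.9533 -0.6471  1.8238 -0.1773  0.5545  0.2623]
55 1 plup [ 0.5247  0.7489 -0.7271  1.7637 -0.1999  0.7877  0.1525]
55 -1 pk [-0.0068  1.2237 -0.9222  1.7324  1.3609  1.8627  1.6721]
55 -1 pkup [-0.0959  0.887  -0.737   1.7299  1.1369  1.7411  1.8995]
55 -1 pl [ 0.0393  0.8639  0.0659  1.8549 -0.9872  0.8158 -2.1527]
55 -1 plup [-0.0451  0.6539  0.1982  1.8038 -0.871   1.0371 -2.3629]
keep 1 [-0.0476  0.7224 -0.1976  2.074   0.3602  0.3771 -0.469 ]
keep -1 [-0.4533  0.766   0.4173  2.1007 -0.7501  0.4248 -2.5171]
```

```bash
cat >> h.py <<'E'
def wray(c,st,uv):
    K=c['K'];x=(np.array(uv,float)-[K[0,2],K[1,2]])/[K[0,0],K[1,1]];r=np.hypot(*x);a=np.sin(r)/r
    v=np.array([x[0]*a,-x[1]*a,-np.cos(r)]);M=np.array(c['T_tool_cam']);Rt=q2R(st['orientation'])
    return np.array(st['eef_pos'])+Rt.apply(M[:3,3]),Rt.apply(M[:3,:3]@v)
def won(c,st,uv,z):
    o,d=wray(c,st,uv);return o+d*(z-o[2])/d[2]
E
python3 - <<'E'
from h import *
import pickle
from station import *
np.set_printoptions(precision=4,suppress=True)
j=UP*0+[0,1,0]
o=jarori(j,np.radians(45),False,1)
p=cw(-.004,-.008,.22)
bot.move_to(p-o.apply([0,0,.003]),R2q(o))
st=monitor.state();c=snapshot('wrist');cv2.imwrite('pics/w1.png',c['frame']);pickle.dump((c,st),open('w1.pkl','wb'))
print(st['time'],st['eef_pos'],st['force'],st['joint_pos'],c['K'][0],c['T_tool_cam'])
hsv=cv2.cvtColor(c['frame'],cv2.COLOR_BGR2HSV);H,S,V=[hsv[...,i].astype(int) for i in range(3)]
for nm,m in(('blue',(H>100)&(H<125)&(S>150)&(V>50)),('amber',(H>5)&(H<18)&(S>130)&(V>50)),('red',((H<5)|(H>174))&(S>150)&(V>70))):
    for A,ce,bb,_ in blobs(m,30,9000): print(nm,A,ce,bb,won(c,st,ce,.028))
E
```

```text
3.175 [0.6536 0.0453 0.2223] [ 0.3668  0.2869 -0.3542] [-0.5035  0.6967  0.0522  1.7321  0.7041  1.2212 -0.8836] [371.6483   0.     321.1429] [[ 1.      0.0006  0.0002  0.0005]
 [ 0.0006 -0.9623 -0.272  -0.0751]
 [-0.      0.272  -0.9623 -0.1445]
 [ 0.      0.      0.      1.    ]]
blue 4032 [557.0012  48.1622] [530   0  67 112] [0.8422 0.0758 0.028 ]
blue 1940 [334.1665  22.9268] [307   3  56  41] [0.6633 0.0738 0.028 ]
blue 203 [613.9704  18.9901] [599  10  29  19] [0.8841 0.1178 0.028 ]
blue 43 [636.4884  25.    ] [631  22   9  10] [0.9108 0.1206 0.028 ]
blue 148 [603.8176  52.8176] [593  45  22  17] [0.8912 0.0838 0.028 ]
blue 109 [631.5413  55.5872] [622  49  18  15] [0.9238 0.0902 0.028 ]
blue 111 [593.5225  83.2252] [585  76  18  16] [0.8982 0.0499 0.028 ]
blue 87 [620.6092  84.6552] [612  78  18  14] [0.9312 0.0564 0.028 ]
blue 48 [587.25   108.2708] [580 104  14   8] [0.9082 0.0197 0.028 ]
blue 44 [613.2955 109.2727] [607 105  13   7] [0.9419 0.0255 0.028 ]
blue 1099 [333.5105 207.8207] [314 192  40  33] [ 0.6682 -0.1606  0.028 ]
amber 243 [109.6214   6.1399] [100   0  24  19] [0.5025 0.108  0.028 ]
amber 1199 [333.7415  52.3286] [305  34  59  33] [0.6635 0.0482 0.028 ]
amber 529 [332.3875 101.3819] [307  89  53  21] [ 0.6634 -0.0008  0.028 ]
amber 273 [332.3297 148.7875] [313 143  40  16] [ 0.6645 -0.0597  0.028 ]
amber 637 [332.8524 184.8728] [312 175  44  26] [ 0.6663 -0.1165  0.028 ]
red 86 [246.9419 116.0465] [244 109   7  15] [ 0.5894 -0.0155  0.028 ]
```

View pics/w1.png

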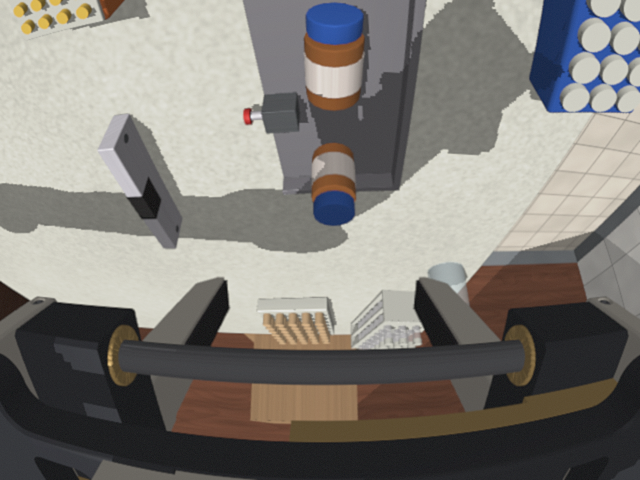

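The wrist view shows the tipped jar at the top, lying exactly along world y at x≈0.663, with its base edge near (332,110). The right jar is at (333,190). The wrist camera sits on the gripper's underside in this pose, so I'll pick at a steeper angle (32°). For placing I'll turn to a +x heading, with the gripper body over the open front.

Run:
```python
from h import *
import pickle
from station import *
np.set_printoptions(precision=4,suppress=True)
c,st=pickle.load(open('w1.pkl','rb'))
b=won(c,st,(332,109.5),.049)[1];e=won(c,st,(334,44),.05)[1];l1=won(c,st,(332,89),.05)[1];print('base y',b,'cap lower edge y (h~59)',e,'label low',l1)
base=np.mean([b,e-.059,.011]);print(base)
assert abs(base-b)<.008
th=np.radians(32);o=jarori(np.array([0,1.,0]),th,False,1);q=R2q(o)
g=np.array([.653,base+.034,.0]);tcp=lambda z:g+[0,0,z]-o.apply([0,0,.003])
o2=jarori(np.array([1.,0,0]),th,True,1)
for z in(.041,.2):
    print('place ik',planner.ik(cw(.012,0,z)-o2.apply([0,0,.003]),R2q(o2)))
bot.move_to(tcp(.22),q)
bot.line_to(tcp(.06),feed=.1)
bot.line_to(tcp(.032),feed=.03)
s=monitor.state();print('down',s['eef_pos']-tcp(.032),s['force'])
fingers.clamp()
s=monitor.state();print('clamped',s['finger_gap'],s['force'])
bot.line_to(tcp(.2),feed=.1)
s=monitor.state();print('up',s['time'],s['finger_gap'],s['force'],s['joint_pos'])
for z in(.041,.2):
    print('place ik',planner.ik(cw(.012,0,z)-o2.apply([0,0,.003]),R2q(o2)))
c=snapshot('side');cv2.imwrite('pics/s2.png',c['frame'])
```

```text
base y 0.00820022056182057 cap lower edge y (h~59) 0.06882246919126583 label low 0.029468747662134892
0.00967422991769547
place ik [-0.3953  1.0357  0.1797  2.4876  2.9677  1.3414  1.3157]
place ik [-0.3968  0.6297  0.1806  2.4816  2.9528  0.9521  1.4564]
down [0.0001 0.     0.0002] [-0.3332  0.0014  1.0233]
clamped 0.4669068636398359 [ 0.0587 -0.3806  0.5724]
up 9.0083 0.4685209631317334 [ 0.3884 -0.3848 -1.4723] [-0.3849  0.6459 -0.0213  1.764   0.6074  1.0621 -0.7945]
place ik [-0.2716  1.0126 -0.0032  2.4793  2.9034  1.3522  1.4783]
place ik [-0.3968  0.6297  0.1806  2.4816  2.9528  0.9521  1.4564]
```

View pics/s2.png

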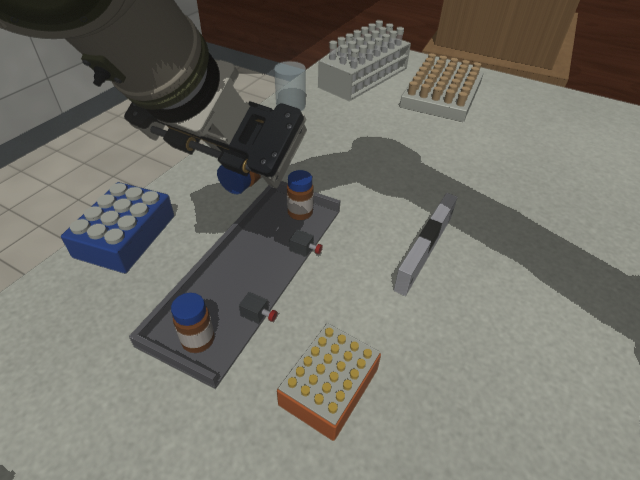

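Run:
```python
from h import *
from station import *
np.set_printoptions(precision=3,suppress=True)
th=np.radians(32)
for z,p in((.3,(-.02,0)),(.041,(.015,0.01))):
  for f in(90,70,50,30,20,10,0,-10,-20):
    a=np.radians(f);o=jarori(np.array([np.cos(a),np.sin(a),0]),th,True,1)
    r=planner.ik(cw(*p,z)-o.apply([0,0,.003]),R2q(o));print(z,f,None if r is None else np.array(r))
```

```text
0.3 90 [ 0.705  0.742 -0.746  1.764 -0.647  0.997  0.5  ]
0.3 70 [ 0.842  0.696 -0.893  1.975 -0.871  0.619  0.509]
0.3 50 None
0.3 30 [ 0.736  0.527 -0.922  2.341  3.37   0.444  1.929]
0.3 20 [ 0.382  0.41  -0.555  2.409  3.256  0.604  1.77 ]
0.3 10 [-0.021  0.361 -0.187  2.456  3.058  0.685  1.68 ]
0.3 0 [-0.563  0.379  0.367  2.482  2.963  0.689  1.478]
0.3 -10 [-0.923  0.464  0.74   2.468  2.849  0.607  1.33 ]
0.3 -20 [-1.113  0.553  0.922  2.42   2.629  0.477  1.325]
0.041 90 [ 0.775  1.261 -0.995  1.738 -0.095  0.65   0.276]
0.041 70 [ 0.87   1.287 -1.083  1.962  0.     0.195  0.019]
0.041 50 [ 0.678  1.1   -0.755  2.183  3.83   0.472  2.162]
0.041 30 [ 0.295  1.003 -0.372  2.369  3.499  1.042  1.999]
0.041 20 [ 0.065  0.998 -0.187  2.434  3.327  1.248  1.813]
0.041 10 [-0.051  1.007 -0.186  2.463  3.076  1.336  1.732]
0.041 0 [-0.294  1.009 -0.003  2.471  2.883  1.339  1.474]
0.041 -10 [-0.524  1.021  0.179  2.447  2.706  1.215  1.249]
0.041 -20 [-0.728  1.044  0.36   2.397  2.556  1.003  1.087]
```

```bash
cat >> h.py <<'E'
def F(bot,monitor,n=5):
    a=[]
    for _ in range(n): bot.sleep(.02);a.append(monitor.state()['force'])
    return np.mean(a,0)
E
python3 - <<'E'
from h import *
from station import *
np.set_printoptions(precision=3,suppress=True)
s=monitor.state();p=np.array(s['eef_pos']);bot.line_to(p+[-.02,0,.09],feed=.2)
a=np.radians(10);o=jarori(np.array([np.cos(a),np.sin(a),0]),np.radians(32),True,1)
P=lambda z:cw(.015,.01,z)-o.apply([0,0,.003])
bot.movej(planner.ik(cw(-.02,0,.3)-o.apply([0,0,.003]),R2q(o)))
bot.line_to(P(.12),feed=.2)
bot.line_to(P(.054),feed=.06)
s=monitor.state();print(s['time'],s['eef_pos']-P(.054),s['finger_gap'],s['joint_pos'])
c=snapshot('side');cv2.imwrite('pics/s3.png',c['frame'])
f0=F(bot,monitor);print(f0)
z=.054
while z>.034:
    z-=.0015;bot.line_to(P(z),feed=.02);f=F(bot,monitor,3)-f0
    if f[2]>2.0: break
print('contact z',z,f,monitor.state()['time'])
E
```

```text
14.1167 [ 0. -0.  0.] 0.46454829793756547 [-0.053  0.976 -0.184  2.468  3.073  1.311  1.727]
[-0.094  0.422 -0.922]
contact z 0.04049999999999999 [-5.062 -1.928 12.116] 16.95
```

View pics/s3.png

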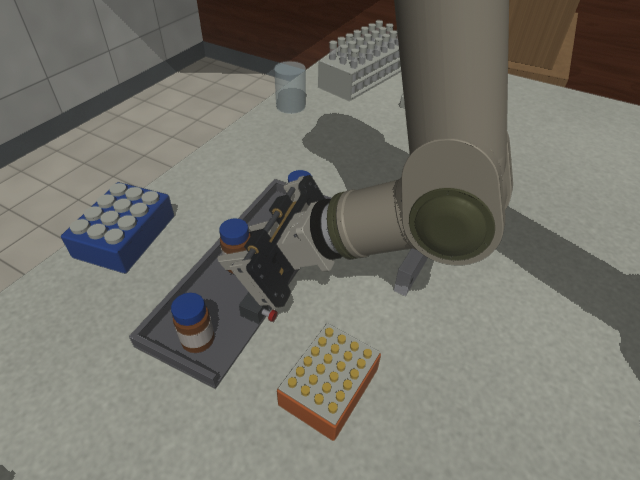

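Run:
```python
from h import *
from station import *
import pickle
np.set_printoptions(precision=3,suppress=True)
s=monitor.state();p=np.array(s['eef_pos']);o=q2R(s['orientation'])
bot.line_to(p+[0,0,.001],feed=.02);print(F(bot,monitor,3))
fingers.open_gripper();print(F(bot,monitor,3),monitor.state()['finger_gap'])
bot.line_to(p-o.apply([0,0,.07]),feed=.1)
p=np.array(monitor.state()['eef_pos']);bot.line_to(p+[-.03,0,.12],feed=.2)
# over the keeper, tool down
ok=ori(-UP,R.from_euler('z',-.02).apply([1,0,0]))
k=np.array([.450,-.120,0])
r=planner.ik(k+[0,0,.16],R2q(ok));print(monitor.state()['joint_pos'],r)
pickle.dump(None,open('x','wb'))
st=monitor.state();d={}
for n in('scene','side'):
    c=d[n]=snapshot(n);cv2.imwrite(f'pics/{n}4.png',c['frame'])
pickle.dump(d,open('d4.pkl','wb'));print(st['time'])
cv2.imwrite('pics/both4.png',np.hstack([cv2.resize(d[n]['frame'],(400,300)) for n in d]))
for sg in(1,-1):
  for y in(0,np.pi):
    pass
  o3=ori(-UP,sg*R.from_euler('z',-.02).apply([1,0,0]))
  for z in(.16,.036): print(sg,z,planner.ik(k+[0,0,z],R2q(o3)))
```

```text
[ 0.627  0.234 -1.318]
[-0.042 -0.382  0.043] 0.9976883478575858Traceback (most recent call last):
  File "<stdin>", line 8, in <module>
station.MotionError: the arm cannot follow that straight line within its joint ranges
```

Run:
```python
from h import *
from station import *
import pickle
np.set_printoptions(precision=3,suppress=True)
p=np.array(monitor.state()['eef_pos'])
bot.line_to(p+[0,0,.11],feed=.1)
bot.line_to(p+[0,0,.2],feed=.2)
k=np.array([.450,-.120,0])
d={};print(monitor.state()['time'],monitor.state()['joint_pos'])
for n in('scene','side'):
    c=d[n]=snapshot(n);cv2.imwrite(f'pics/{n}4.png',c['frame'])
pickle.dump(d,open('d4.pkl','wb'))
cv2.imwrite('pics/both4.png',np.hstack([cv2.resize(d[n]['frame'],(400,300)) for n in d]))
for sg in(1,-1):
  o3=ori(-UP,sg*R.from_euler('z',-.02).apply([1,0,0]))
  for z in(.2,.034): print(sg,z,planner.ik(k+[0,0,z],R2q(o3)))
```

```text
20.1167 [-0.047  0.516 -0.184  2.432  3.037  0.818  1.702]
1 0.2 [ 0.911  0.562 -1.099  2.176  0.705  0.822 -0.662]
1 0.034 [ 0.27   0.675 -0.189  2.326  0.671  0.19  -0.56 ]
-1 0.2 [ 0.911  0.562 -1.099  2.176  0.705  0.822  2.479]
-1 0.034 [ 0.842  0.947 -1.107  2.291  1.302  0.852  1.926]
```

View pics/both4.png

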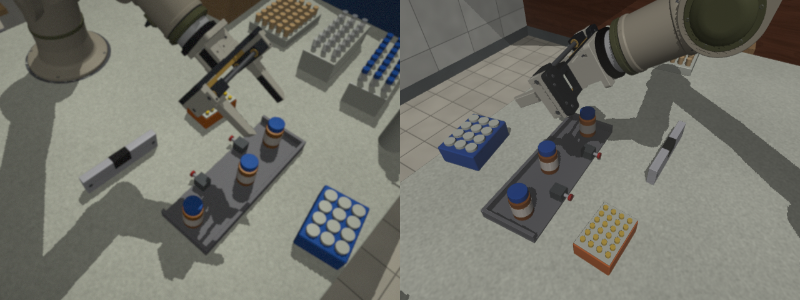

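The tipped jar now stands upright on the plate between its neighbours, and the gripper is clear. Next is the keeper.

Run:
```python
from h import *
from station import *
np.set_printoptions(precision=3,suppress=True)
bot.movej([.26,.4,0,2.1,0,.64,.24])
s=monitor.state();print(s['time'],s['eef_pos'],q2R(s['orientation']).as_matrix()[:,0],s['force'])
k=np.array([.450,-.120,0]);ok=ori(-UP,R.from_euler('z',-.02).apply([1,0,0]));q=R2q(ok)
r=planner.ik(k+[0,0,.1],q);print(r)
bot.move_to(k+[0,0,.1],q)
c=snapshot('side');cv2.imwrite('pics/s5.png',c['frame'])
print('final ik',planner.ik(k+[0,0,.036],q),planner.ik(cw(-.09,0,.04),R2q(ori(-UP,RC.apply([1,0,0])))))
f0=F(bot,monitor);bot.line_to(k+[0,0,.036],feed=.08);print(F(bot,monitor)-f0)
fingers.clamp();s=monitor.state();print(s['finger_gap']*93,F(bot,monitor)-f0)
bot.line_to(k+[0,0,.076],feed=.08)
s=monitor.state();print(s['time'],s['finger_gap']*93,F(bot,monitor)-f0,s['joint_pos'])
st=monitor.state();c=snapshot('wrist');w=c['frame']
d=[cv2.resize(x,(400,300)) for x in(w,snapshot('scene')['frame'])];cv2.imwrite('pics/both5.png',np.hstack(d))
```

```text
22.7833 [ 0.485 -0.188  0.208] [ 1.    -0.019  0.001] [-0.787  0.028  0.725]
[ 0.142  0.537 -0.004  2.303  0.008  0.302  0.111]
final ik [ 0.141  0.668 -0.003  2.334  0.012  0.139  0.106] [-0.193  0.709  0.017  2.099 -0.033  0.334 -0.085]
[-0.559 -0.55  -0.265]
19.795894941961205 [-1.85  -0.068  0.447]
26.4 19.716097731647952 [-0.385  0.05  -3.566] [ 0.142  0.585 -0.005  2.317  0.012  0.24   0.107]
```

View pics/both5.png

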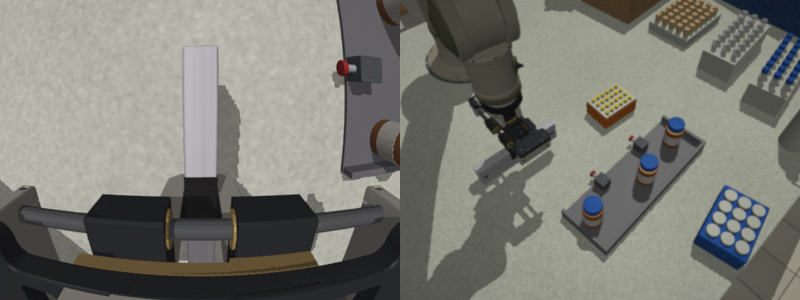

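Run:
```python
from h import *
from station import *
import pickle
np.set_printoptions(precision=4,suppress=True)
q=R2q(ori(-UP,RC.apply([1,0,0])))
p=np.array(monitor.state()['eef_pos']);bot.line_to(p+[0,0,.05],feed=.1)
bot.line_to(cw(-.107,0,.125),frame=q,feed=.12)
bot.line_to(cw(-.107,0,.060),feed=.1);bot.line_to(cw(-.107,0,.040),feed=.03)
bot.sleep(.3);f0=F(bot,monitor,10);m0=np.array(monitor.state()['moment']);print(monitor.state()['time'],f0)
st=monitor.state();d={n:snapshot(n) for n in('wrist','side')};pickle.dump((d,st),open('d6.pkl','wb'))
side=d['side']['frame'][150:400,120:470];cv2.imwrite('pics/s6.png',np.hstack([cv2.resize(d['wrist']['frame'],(400,300)),cv2.resize(side,(400,286))[:300] if 0 else cv2.resize(side,(400,300))]))
```

```text
31.075 [-0.0785 -0.0453 -2.6098]
```

View pics/s6.png

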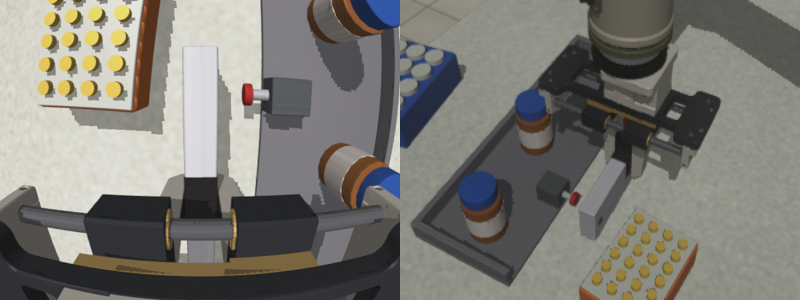

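Run:
```python
from h import *
from station import *
import pickle
np.set_printoptions(precision=4,suppress=True)
d,st=pickle.load(open('d6.pkl','rb'));c=d['wrist']
print('end L',toc(won(c,st,(320,75),.054)),'buf',toc(won(c,st,(397,152),.02)),'edge',toc(won(c,st,(347,75),.054)),toc(won(c,st,(343,280),.054)))
f0=F(bot,monitor,8);x=-.107;xc=None;ex=RC.apply([1,0,0]);m0=np.array(monitor.state()['moment']);fx=0
while x<-.06 and fx<11:
    x+=.0015 if x<-.090 or fx<1 else (.001 if fx<8 else .0005)
    bot.line_to(cw(x,0,.040),feed=.015);f=F(bot,monitor,4)-f0;fx=-f@ex
    if fx>.6: print(round(x,4),round(fx,2),f,(np.array(monitor.state()['moment'])-m0)[2])
bot.sleep(.5);f=F(bot,monitor,10)-f0;s=monitor.state()
print('end',x,f,-f@ex,np.array(s['moment'])-m0,s['time'],s['finger_gap'],toc(s['eef_pos']))
w=snapshot('wrist');pickle.dump((w,s),open('w7.pkl','wb'));o=[cv2.resize(w['frame'],(400,300)),cv2.resize(snapshot('side')['frame'][150:400,120:470],(400,300))];cv2.imwrite('pics/s7.png',np.hstack(o))
```

```text
end L [-0.1068  0.0974  0.054 ] buf [-0.0726  0.0691  0.02  ] edge [-0.0975  0.0975  0.054 ] [-0.0982  0.0223  0.054 ]
-0.0935 0.9 [-0.9144  0.1315  0.1455] -0.013742141835649407
-0.086 0.73 [-0.7146 -0.2216  0.736 ] -0.037301481626568586
-0.0845 3.06 [-3.0475 -0.2523  0.9119] -0.059433207032264984
-0.0835 4.7 [-4.6935 -0.3164  2.0057] -0.04133695540791375
-0.0825 5.98 [-5.9734 -0.2715  2.7811] -0.024079189616823943
-0.0815 7.1 [-7.0768 -0.5417  4.0038] 0.03232117918712801
-0.0805 8.08 [-8.0595 -0.5902  4.7728] 0.0010399986021471866
-0.08 7.98 [-7.9792 -0.2282  4.9399] -0.04229585979374558
-0.079 9.24 [-9.2642  0.018   5.5114] -0.06411632589496138
-0.0785 10.03 [-10.0283  -0.3409   6.381 ] -0.021415838185296937
-0.078 10.14 [-10.1441  -0.3064   6.2441] -0.05565892262156011
-0.0775 10.61 [-10.5876  -0.7412   7.1836] -0.035094934217287085
-0.077 11.31 [-11.2971  -0.6149   6.969 ] -0.048623305402716796
end -0.07699999999999997 [-11.1376  -0.1767   6.8035] 11.125794502370463 [-0.005   2.4385 -0.093 ] 39.8917 0.2131456953329727 [-0.0799 -0.      0.0398]
```

View pics/s7.png

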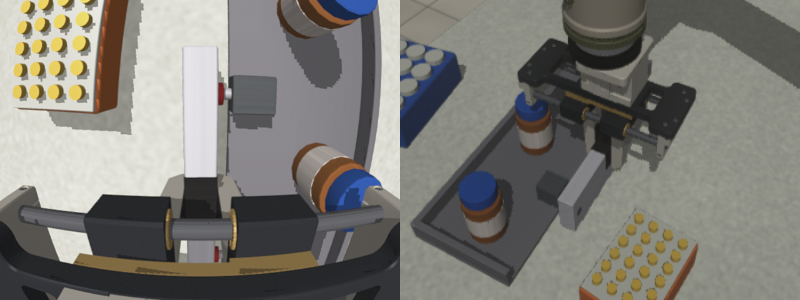

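Both red buffers are pressed at about 11 N and the keeper looks square. Fz rose by about 7 N along with the push, so I'll check that before handing in. It could be jar contact, bench contact or friction.

Run:
```python
from h import *
from station import *
np.set_printoptions(precision=4,suppress=True)
f0=np.array([-.08,-.05,-2.6])
def rep(t):
    bot.sleep(.3);f=F(bot,monitor,10)-f0;s=monitor.state();print(t,f,toc(s['eef_pos']),(q2R(s['orientation']).inv()*ori(-UP,RC.apply([1,0,0]))).as_rotvec(),s['time'])
rep('now')
for z in(.041,.042): bot.line_to(cw(-.077,0,z),feed=.01);rep(z)
c=snapshot('scene');g=c['frame'][130:330,230:470];cv2.imwrite('pics/s8.png',cv2.resize(g,None,fx=3,fy=3,interpolation=cv2.INTER_CUBIC))
```

```text
now [-11.1542   0.2453   7.0182] [-0.0799 -0.0001  0.0398] [0.0003 0.0054 0.0001] 40.4583
0.041 [-10.3276  -0.2953   0.8011] [-0.0803 -0.0001  0.0402] [0.0004 0.0063 0.0001] 41.175
0.042 [-10.0903  -0.2395  -2.4756] [-0.0804 -0.0001  0.0409] [0.0004 0.0068 0.0003] 41.8917
```

View pics/s8.png

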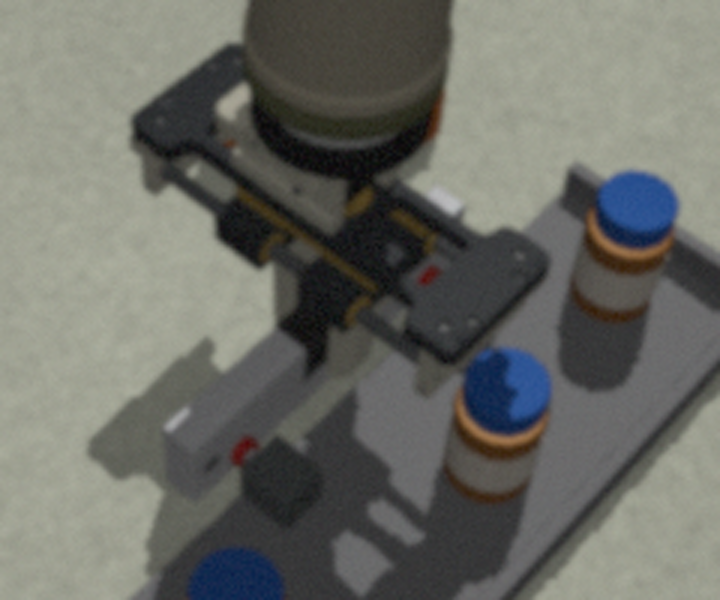

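Run:
```python
from h import *
from station import *
import pickle
np.set_printoptions(precision=4,suppress=True)
f0=np.array([-.08,-.05,-2.6])
bot.line_to(cw(-.0757,0,.0415),feed=.01);bot.sleep(.6)
f=F(bot,monitor,10)-f0;s=monitor.state();print(f,toc(s['eef_pos']),s['finger_gap'],s['time'],np.abs(s['joint_velocities']).max())
d0=pickle.load(open('d0.pkl','rb'));d4=pickle.load(open('d4.pkl','rb'))
new={n:snapshot(n) for n in('scene','side')}
for nm,D in(('start',d0),('after place',d4),('now',new)):
  for n in D:
    hsv=cv2.cvtColor(D[n]['frame'],cv2.COLOR_BGR2HSV);H,S,V=[hsv[...,i].astype(int) for i in range(3)]
    m=(H>100)&(H<125)&(S>150)&(V>30);m[:, 460:]=0;m[:,:165]=0
    print(nm,n,'blue',[(b[0],b[1].round(1),b[2]) for b in blobs(m,100)])
    m=(H>5)&(H<18)&(S>130)&(V>40)
    print('   amber',[(b[0],b[1].round(0)) for b in blobs(m,100) if b[1][1]>120])
w=snapshot('wrist');hsv=cv2.cvtColor(w['frame'],cv2.COLOR_BGR2HSV);H,S,V=[hsv[...,i].astype(int) for i in range(3)]
for b in blobs(((H<5)|(H>174))&(S>150)&(V>50),20): print('red',b[:3],toc(won(w,s,b[1],.02)))
print('keeper edge',toc(won(w,s,(347,75),.054)),toc(won(w,s,(343,280),.054)))
cv2.imwrite('pics/s9.png',new['side']['frame'][150:400,120:470])
```

```text
[-11.4954  -0.0509   3.492 ] [-0.0794 -0.0001  0.0408] 0.2157955655696604 43.0 0.002230821625727641
start scene blue [(np.int32(460), array([441.5, 199.1]), array([429, 188,  26,  24], dtype=int32)), (np.int32(196), array([395.7, 264.3]), array([384, 255,  21,  22], dtype=int32)), (np.int32(727), array([308.2, 328.1]), array([294, 313,  30,  31], dtype=int32))]
   amber [(np.int32(1101), array([337., 184.])), (np.int32(172), array([437., 214.])), (np.int32(182), array([389., 271.])), (np.int32(474), array([364., 293.])), (np.int32(171), array([308., 346.]))]
start side blue [(np.int32(262), array([299.4, 177.5]), array([288, 171,  23,  15], dtype=int32)), (np.int32(453), array([240.3, 266.2]), array([228, 254,  26,  26], dtype=int32)), (np.int32(818), array([187.5, 308.3]), array([171, 293,  33,  32], dtype=int32))]
   amber [(np.int32(121), array([299., 194.])), (np.int32(134), array([268., 236.])), (np.int32(266), array([250., 255.])), (np.int32(293), array([192., 326.])), (np.int32(1411), array([325., 408.]))]
after place scene blue [(np.int32(465), array([441.6, 199.2]), array([4
[... 998 characters left out ...]
 array([437., 215.])), (np.int32(153), array([394., 277.])), (np.int32(179), array([308., 346.]))]
now side blue [(np.int32(282), array([231.8, 240.8]), array([221, 227,  26,  23], dtype=int32)), (np.int32(809), array([187.5, 308.2]), array([172, 293,  32,  32], dtype=int32))]
   amber [(np.int32(227), array([237., 253.])), (np.int32(291), array([192., 326.])), (np.int32(1404), array([325., 408.]))]
red (np.int32(233), array([353.0215, 149.6137]), array([350, 133,   8,  34], dtype=int32)) [-0.0649  0.0697  0.02  ]
red (np.int32(108), array([346.0741, 406.2778]), array([344, 394,   5,  24], dtype=int32)) [-0.0647 -0.0717  0.02  ]
keeper edge [-0.0698  0.0975  0.054 ] [-0.0704  0.0219  0.054 ]
```

Run:
```python
from station import *
ticket.close_job();s=monitor.state();print(s['time'],s['force'],s['finger_gap'])
```

```text
the job is handed in; nothing more can be done
the job is handed in; nothing more can be done
```

The job is handed in at about 43 s. The tipped jar stands cap up in the gap and has been let go. The keeper is held in the gripper, pressed against both buffers.

**Last checks before hand-in:**
- **Push:** about 11.5 N along carrier x, plus 3.5 N vertical, so about 12 N in total. The arm was at rest.
- **Buffers:** the red tips showed at carrier x ≈ -65 mm on both sides (-64.9 and -64.7), which is about 8 mm in each, evenly.
- **Keeper:** about 5 mm above the bench by the arm's height. It was about 2 to 3 mm off centre when measured just before pressing, and within about 1° of square.
- **Other items:** the standing jars and the tip box were unmoved to within a pixel in the views where they were visible, as was the placed jar.

**What went wrong or disagreed:**
- **Retreat from the jar:** the first straight retreat along the tool was refused because of the joint ranges, so I went straight up instead.
- **Vertical force while pressing:** it reached about 7 N. It changed by about 6 N when I raised the tool by 1 mm. I put that down to friction at the buffers, though I did not confirm it, and raised the tool 1.5 mm. About 3.5 N remained when I handed in.

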